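# Set the stirrer's speed dial by clicks and start it

### The job

Two identical magnetic stirrers stand side by side: on the one that carries the glass flask, push the lever of the speed dial clockwise with a fingertip, click by click, until it rests at speed 5 (the fifth click after the long 'off' mark), never letting it get to speed 6. Only then press that stirrer's round start key fully down and let it come back up. Only push and press, gently and without gripping or lifting anything; leave the other stirrer's controls, the flask, the dish, the marker and the small flask as they are.

Things in the scene. Friction and masses are not known exactly. Their poses are not given: they have to be found in the camera images.
- stirrer: the stirrer to set, the one with the flask, fixed: grey box 250 mm deep (x) x 190 mm wide (y), deck 52 mm above the worktop, white round plate (radius 65 mm, top at 60 mm) centred at local x +62 mm. Origin: centre of its underside; x points from its controls to its plate, away from the robot; y to its left, z up. Dial axis at local (-80, +28) mm, start key at (-80, -68) mm
- stirrer_dial_axis (a point): on the dial's axis at deck height. The dial is a black hub (radius 12 mm, up to 27 mm above the deck) with one lever arm, 9 mm thick, reaching 52 mm from the axis and standing 8 to 28 mm above the deck, so a fingertip 10 mm above the deck pushes it from the side. Eight flat black scale marks lie round it, 53 to 63 mm from the axis
- stirrer_dial_tip (a point): outer end of the lever, 52 mm from the dial's axis, 18 mm above the deck
- stirrer_dial (a joint): turn of the dial in rad, clockwise from above positive; speed n lies at n x 0.5236, n = 0 (off) to 7. At 0 the lever points at the one long mark, 105 degrees anticlockwise from the stirrer's +x; the other marks are short. Starts at speed 0, 1 or 2. A sprung ball holds each position: 2 to 5 N at the lever's end carry it on; past half-way it snaps to the next and stays
- stirrer_key (a joint): travel of the start key in m, 0 when up, 0.006 fully down (5 N); springs back up when let go
- stirrer_key_top (a point): centre of the top face of the start key, a bare aluminium round key of 10 mm radius
- spare_dial_tip (a point): outer end of the dial lever of the other stirrer, which looks and is built the same but carries a petri dish; not to be touched
- spare_key (a joint): travel of the other stirrer's start key (m), to be left alone
- spare: the other stirrer, same shape and frame as the first; it stands beside it, on the left or on the right
- flask: stoppered glass conical flask standing loose on the plate of the stirrer to set, 61 mm wide, 111 mm tall; origin at the centre of its underside, z up
- dish: closed petri dish lying loose on the other stirrer's plate, 105 mm wide, 29 mm high; origin at the centre of its underside
- marker: marker pen 126 mm long, 14 mm high, lying loose on the worktop to the left of the stirrers
- beaker_flask: second, smaller stoppered flask standing loose on the worktop to the right, 57 mm wide, 102 mm tall; origin at the centre of its underside
Mind the look-alikes: they are no part of the job. What is shaped like the flask but orange or yellow is not meant.

How it is judged:
By the outcome, as a careful person would: the job done as asked, in the order asked, and still so for the second after the job is handed in, with the robot touching nothing.
It also fails if it takes over 64 s, if anything falls off the work surface, if the arm or the gripper's body presses on something with over 40 N, if the wrist force passes 120 N, or if a joint passes its speed limit or range.

### The arm

A 7-joint arm with a two-finger parallel gripper is mounted at the origin on a cart in front of the work surface, level with it; the furniture and walls round the work are solid. World frame = base frame: x ahead of the robot, y to its left, z up, the work surface at z = 0. Lengths are in mm, angles in rad, forces in N, time in s.
With the tool pointing down it reaches from about 400 to 850 mm from the base axis. Payload 10.4 kg.
Tool frame: the origin (TCP) lies between the finger pads; the fingertips stand 22 mm ahead of it and the grasp point (between the pads) lies 3 mm ahead of it; z points along the fingers, y is the direction in which the jaws open and shut (so a half turn about z gives the same grasp; the last joint's range is limited). The gripper opens to 85 mm and grips with 20 to 120 N. Pads are 22 mm wide; open, the fingers measure 114 mm over their backs; the gripper's body (76 mm by 85 mm) begins 54 mm behind the grasp point. The pads swing forward as they close: fully open they stand 13 mm farther back than shut.
Start: joints at [1.247, 0.332, -0.065, 1.46, 0.022, 1.35, -0.088], TCP at [185.198, -596.951, 253.338] pointing down, gripper open.
Joint ranges: [-2.6, 2.6], [-0.5, 2.12], [-1.47, 1.34], [0.16, 2.42], [-1.27, 4.41], [0.06, 2.06], [-2.6, 2.6]. Speed limits (rad/s): [2.22, 2.22, 2.79, 2.79, 3.14, 3.14, 3.14].

### API

Orientations are given as a unit quaternion [x, y, z, w].
In Python, from plant import env gives the robot as it stands.
- The arm moves only by the shell command python3 -m jog 'ROWS'. ROWS is a JSON object of lists of equal length, an entry for each row: "gripper": the opening in per cent of the stroke, from 0 (shut) to 100 (fully open); "translation": the shift along the tool's x, y, z in cm, a list of three; "roll": the turn about the tool's z in degrees. In form: {"gripper": [gripper, ...], "translation": [[tx, ty, tz], ...], "roll": [roll, ...]}. A call has 1 to 12 rows; each row shifts and turns the commanded pose from where the row before left it, along the tool's axes as they then stand; what a row does not reach is not made up. A row lasts 1/10 s, in which the tool goes at most 50 mm and 8.59 degrees, less where a joint would pass 70% of its speed; a pose out of reach is approached as far as the arm can. A call with a gripper value outside its range is refused whole. The fingers move at their own pace and stop on an object; the grip force is fixed at half the most. Time passes only in rows, so rows that do not move let the fingers close. It gives the time, the measured TCP pose, the force and the opening at its end, in the units of the state.
- env.state(): the state, without advancing time (a new reading comes with each control period).
- env.capture(name): name is "scene" or "top" or "wrist"; returns the picture (420x560x3 uint8, blue, green, red); there is no depth.
- env.camera_model(name): a dict with "mtx" (3x3 intrinsics, pixels), "origin" and "rotation" of the camera in the world; the wrist camera has in their place "tool_from_camera" (4x4, takes a point from camera to tool coordinates, whose origin is the TCP and whose axes are the flange's). Camera axes: x right, y down, z forward; pixel columns grow to the right and rows downward; lengths in mm; the calibration is good to about 2 mm. A picture is of the moment at which its call begins: read the wrist's pose just before it. camera_model takes no time and is no camera call.
- env.finish_job(): hands the job in, once; it reports no verdict.
Trained networks look in the newest picture that a camera, given by its name, has taken for a name from the list of things; names that differ only in an ending like _2 or _b are one class to them, and where a whole thing is asked for, a point or a joint stands for the part that bears it (a point fixed in the world has none). Each returns a list of dicts, best first, with "conf" (0 to 1); they miss things now and then, are a little off and sometimes report something else, mostly with a low value. They report only what shows in the picture. A call takes as long as a camera call. They do not tell look-alikes from the thing itself.
- env.recognise(query, camera): "extent" ([left, top, width, height] in pixels, round what is visible of it).
The state is a dict: "clock": time; "joint_pos": joint angles; "qvel": joint speeds; "effort": joint torques, N m; "ee_pos": TCP position; "tool_rot": TCP orientation; "contact_force": force on the tool from outside, world axes, zero at the start; "torque": the same for the moment, N m; "width": opening from 0.0 (shut) to 1.0 (fully open).
Only numpy, scipy, OpenCV 4.12 (cv2) and the standard library are available. Lean on these libraries where they do the work, as an engineer would, in place of code of your own. Each camera call takes 0.05 s, during which the arm holds its last target.

## Working session

There is one attempt and no reset: what is moved stays moved. The work goes in short steps, Python scripts to look and compute and a shell command to move; the robot and the scene stay as the last step left them, time stands still between calls to the robot, and variables do not carry over. Pictures are saved under pics/ and viewed, and the job is handed in when it is done.

```bash
mkdir -p pics; ls
python3 - <<'E'
from plant import env
import cv2
s=env.state();print(s)
for n in("scene","top"):
    im=env.capture(n);cv2.imwrite(f"pics/{n}0.png",im)
    m=env.camera_model(n);print(n,m)
for q in("stirrer","flask","dish","stirrer_key","stirrer_dial","stirrer_dial_tip"):
    try: print(q,env.recognise(q,"top"))
    except Exception as e: print(q,e)
print(env.camera_model("wrist"),env.state()["clock"])
E
```

```text
pics
{'clock': 0.0, 'joint_pos': array([ 1.24739274,  0.33290067, -0.06469022,  1.46093073,  0.02163944,
        1.34990659, -0.08851762]), 'qvel': array([-0.00023472, -0.00074628, -0.00093528,  0.00012529, -0.00136147,
        0.00118736,  0.00203619]), 'effort': array([-4.69215945e-05, -6.25453091e+01,  4.91329946e-02, -3.91603553e+01,
        1.61587849e-02,  1.00898783e-02,  3.39737778e-05]), 'ee_pos': array([ 185.05775655, -596.61743042,  252.50297429]), 'tool_rot': array([ 9.88710503e-01,  1.49836634e-01, -1.61716481e-04, -7.06149978e-04]), 'contact_force': array([-0.0943594 , -1.00802226, -1.47796304]), 'torque': array([-0.02040142, -0.04009608, -0.02918444]), 'width': 0.9988258215266163}
scene {'mtx': array([[519.13392164,   0.        , 286.70378755],
       [  0.        , 519.13392164, 208.31784457],
       [  0.        ,   0.        ,   1.        ]]), 'origin': array([-346.8802583 ,  516.50180902, 1111.35632133]), 'rotation': array([-0.45868352,  0.80277891, -0.33003016,  0.19035634])}
top {'mtx': array([[540.68212409,   0.        , 281.04860047],
       [  0.        , 540.
[... 488 characters left out ...]
': 0.38}]
dish [{'extent': [198.9, 215.7, 33.1, 28.8], 'conf': 0.78}]
stirrer_key []
stirrer_dial []
stirrer_dial_tip [{'extent': [312.8, 210.6, 12.5, 11.2], 'conf': 0.6}]
{'mtx': array([[363.38896351,   0.        , 274.28005334],
       [  0.        , 363.38896351, 216.08368754],
       [  0.        ,   0.        ,   1.        ]]), 'tool_from_camera': array([[ 3.56997739e-04, -9.48789881e-01, -3.15907636e-01,
         7.99123851e+01],
       [ 9.99999851e-01,  4.69277049e-04, -2.79346303e-04,
         8.23360500e-01],
       [ 4.13289149e-04, -3.15907489e-01,  9.48789907e-01,
        -1.20633139e+02],
       [ 0.00000000e+00,  0.00000000e+00,  0.00000000e+00,
         1.00000000e+00]])} 0.4
```

View pics/top0.png

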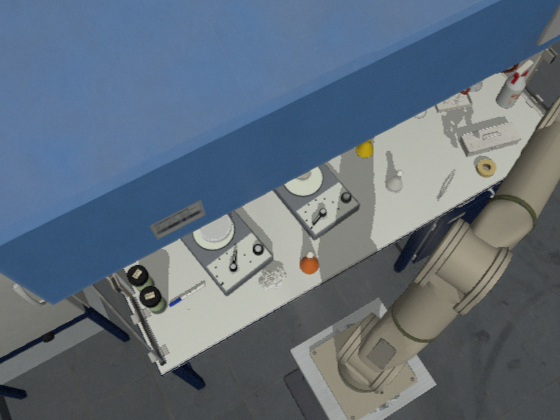

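View pics/scene0.png

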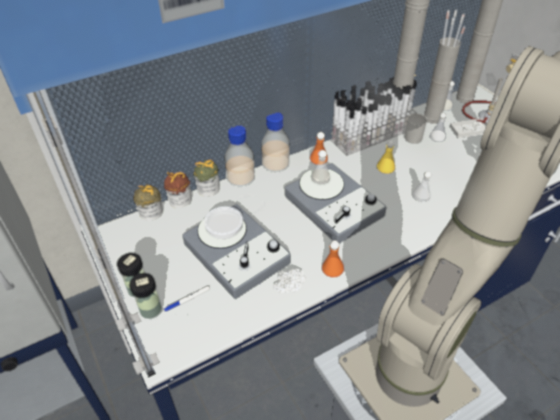

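Run:
```python
import cv2
a=cv2.imread("pics/top0.png")[130:310,160:400];cv2.imwrite("pics/top0z.png",cv2.resize(a,None,fx=3.3,fy=3.3,interpolation=cv2.INTER_CUBIC))
```

```text
(no output)
```

View pics/top0z.png

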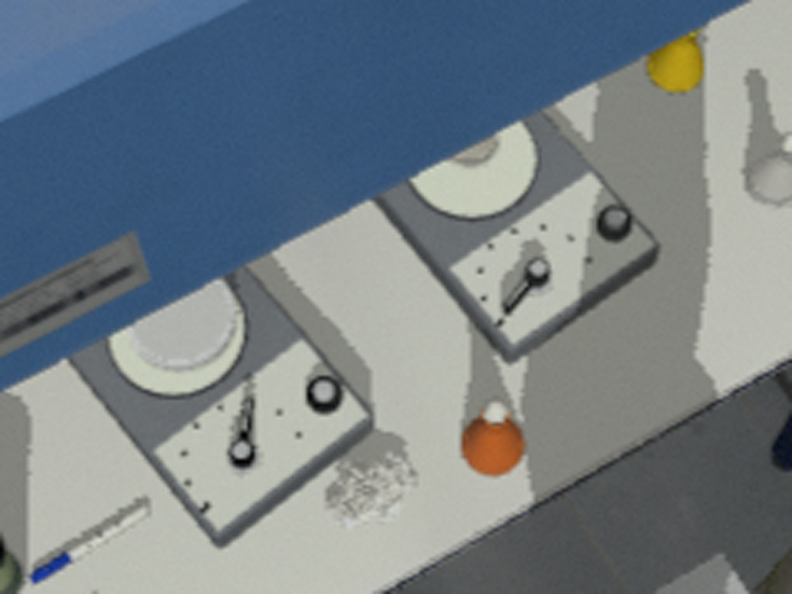

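```bash
cat > h.py <<'E'
import numpy as np
from scipy.spatial.transform import Rotation as R
from plant import env
def cam(n,state=None):
    m=env.camera_model(n)
    if n!="wrist": return m["mtx"],np.array(m["origin"]),R.from_quat(m["rotation"]).as_matrix()
    s=state or env.state(); T=m["tool_from_camera"]; Rt=R.from_quat(s["tool_rot"]).as_matrix()
    return m["mtx"],s["ee_pos"]+Rt@T[:3,3],Rt@T[:3,:3]
def bp(c,uv,z):
    K,o,Rm=c; d=Rm@np.linalg.solve(K,np.array([uv[0],uv[1],1.])); return o+d*(z-o[2])/d[2]
def pj(c,p):
    K,o,Rm=c; q=K@(Rm.T@(np.asarray(p,float)-o)); return q[:2]/q[2]
E
python3 - <<'E'
from h import *
c=cam("top"); f=lambda x,y:(160+(x+.5)/3.3-.5,130+(y+.5)/3.3-.5)
for n,p,z in [("front left corner",(510,350),52),("front right",(657,243),52),("hub",(538,267),79),("key",(615,218),65),("tip",(505,313),70),("longmark?",(500,323),52),("plate front",(475,217),60),
 ("sp hub",(242,451),79),("sp key",(324,392),65),("sp tip",(250,385),70),("sp longmark",(205,507),52),("sp FL",(220,537),52),("sp FR",(370,415),52),("orange base",(492,470),0),("orange top",(495,410),110)]:
    print(n,bp(c,f(*p),z).round())
c=cam("scene")
for n,p,z in [("key",(371,199),65),("hub",(346,211),79),("tip",(336,221),70),("flask base",(321,187),60),("flask top",(322,152),171)]:
    print(n,bp(c,p,z).round())
E
```

```text
front left corner [403. -82.  52.]
front right [ 426. -265.   52.]
hub [ 453. -143.   79.]
key [ 465. -240.   65.]
tip [432. -93.  70.]
longmark? [431. -88.  52.]
plate front [ 537. -124.   60.]
sp hub [434. 188.  79.]
sp key [451.  93.  65.]
sp tip [490. 150.  70.]
sp longmark [412. 240.  52.]
sp FL [381. 242.  52.]
sp FR [413.  65.  52.]
orange base [323. -16.   0.]
orange top [342. -26. 110.]
key [ 459. -236.   65.]
hub [ 445. -137.   79.]
tip [434. -97.  70.]
flask base [ 579. -143.   60.]
flask top [ 603. -156.  171.]
```

Run:
```python
from h import *
c=cam("top"); f=lambda x,y:(160+(x+.5)/3.3-.5,130+(y+.5)/3.3-.5)
for z in (300,400,500,600,700,800): print(z,bp(c,f(375,195),z).round(),bp(c,f(0,390),z).round(), bp(cam("scene"),(230,3),z).round(),bp(cam("scene"),(60,72),z).round())
for n,p in [("small flask",(395,188)),("yellow",(365,155))]: print(n,bp(c,p,0).round())
```

```text
300 [502.   3. 300.] [503. 347. 300.] [1358. -245.  300.] [1188.  402.  300.]
400 [458.  25. 400.] [459. 344. 400.] [1148. -151.  400.] [999. 416. 400.]
500 [414.  48. 500.] [415. 341. 500.] [938. -57. 500.] [809. 430. 500.]
600 [370.  70. 600.] [371. 338. 600.] [728.  37. 600.] [620. 445. 600.]
700 [326.  93. 700.] [327. 335. 700.] [518. 131. 700.] [431. 459. 700.]
800 [282. 115. 800.] [283. 331. 800.] [308. 224. 800.] [242. 473. 800.]
small flask [ 428. -420.    0.]
yellow [ 586. -404.    0.]
```

```bash
python3 -m jog '{"gripper":[0,0,0,0,0,0,0,0,0,0,0,0],"translation":[[1.5,-1.3,0],[3.5,-3.0,0],[4,-3.5,0],[4,-3.5,0],[4,-3.5,0],[4,-3.5,0],[4,-3.5,0],[4,-3.5,0],[4,-3.5,0],[4,-3.5,0],[2.5,-2,0],[1,-1,0]],"roll":[0,0,0,0,0,0,0,0,0,0,0,0]}'
```

```text
clock: 1.6
ee_pos: [455.8, -157.8, 253.7]
tool_rot: [0.988, 0.152, 0.001, -0.0]
contact_force: [-0.0, -0.9, -0.4]
width: 0.0
```

```bash
python3 -m jog '{"gripper":[0,0,0,0,0,0,0,0,0,0,0],"translation":[[0,0,0],[0,0,0],[0,0,0],[0,0,0],[0,0,0],[0,0,0],[0,0,0],[0,0,0],[0,0,0],[0,0,0],[0,0,0]],"roll":[-8,-8,-8,-8,-8,-8,-8,-8,-8,-8,0]}'
python3 - <<'E'
from h import *
import cv2
s=env.state();im=env.capture("wrist");cv2.imwrite("pics/w1.png",im);np.save("s1.npy",s,allow_pickle=True)
print(s["ee_pos"],R.from_quat(s["tool_rot"]).as_matrix().round(3),s["joint_pos"].round(2),s["contact_force"],s["clock"])
E
```

```text
clock: 2.7
ee_pos: [454.2, -161.3, 253.4]
tool_rot: [0.66, 0.751, -0.0, 0.0]
contact_force: [0.6, -0.4, -0.1]
width: -0.001
[ 454.1956084  -161.29421221  253.40185641] [[-0.128  0.992  0.   ]
 [ 0.992  0.128 -0.   ]
 [-0.     0.    -1.   ]] [ 0.77  0.05 -0.53  1.8   0.02  1.3   0.36] [ 0.63388139 -0.39440471 -0.05908634] 2.7
```

View pics/w1.png

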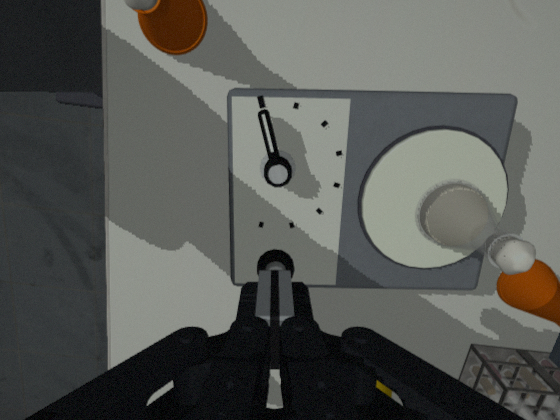

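Run:
```python
from h import *
s=np.load("s1.npy",allow_pickle=True).item();c=cam("wrist",s)
M=[(262,101),(297,105.5),(325,124),(339,153),(337,185),(320,211),(291.5,225),(261.5,224.5)]
W=np.array([bp(c,p,52)[:2] for p in M])
# fit similarity: marks at radius 58 at local angle 105-30n
a=np.radians(105-30*np.arange(8));L=58*np.c_[np.cos(a),np.sin(a)]
Lm,Wm=L.mean(0),W.mean(0);H=(L-Lm).T@(W-Wm);y=np.arctan2(H[0,1]-H[1,0],H[0,0]+H[1,1])
Q=np.array([[np.cos(y),-np.sin(y)],[np.sin(y),np.cos(y)]])
ax=Wm-Q@Lm;print("yaw",np.degrees(y),"axis",ax);print((W-(L@Q.T+ax)).round(1))
print("hub top",bp(c,(278,173),79),"key from axis",ax+Q@[0,-96], "key pix pred",pj(c,np.r_[ax+Q@[0,-96],62]))
print("tool x ang",np.degrees(np.arctan2(*R.from_quat(s["tool_rot"]).as_matrix()[1::-1,0])))
print("TCP local to axis",Q.T@(s["ee_pos"][:2]-ax))
print("flask",bp(c,(452,225),60))
tip=bp(c,(264,113),80)[:2];print("tip local",Q.T@(tip-ax))
```

```text
yaw 5.9215214408653765 axis [ 453.05121475 -142.45321458]
[[ 0.7  0.4]
 [ 0.7 -2.5]
 [-0.5 -2.2]
 [-1.6 -0.8]
 [-1.1  0.3]
 [-0.   1.3]
 [-0.   1.8]
 [ 1.8  1.8]]
hub top [ 453.63114087 -141.78990131   79.        ] key from axis [ 462.95516609 -237.94097164] key pix pred [274.23353458 269.49190864]
tool x ang 97.36580504723638
TCP local to axis [ -0.80546605 -18.85852733]
flask [ 619.07042058 -173.05878918   60.        ]
tip local [-11.63885453  47.90135537]
```

Run:
```python
from h import *
import cv2
T=env.camera_model("wrist")["tool_from_camera"];K=env.camera_model("wrist")["mtx"]
c=(K,T[:3,3],T[:3,:3])
im=cv2.imread("pics/w1.png")
for hy,col in((7,(0,0,255)),(10,(0,255,0))):
  for x in(11,-11):
    for y in(-hy,hy):
        p=pj(c,(x,y,22)); print(x,y,p.round(1)); cv2.circle(im,tuple(int(v) for v in p),1,col,-1)
z=im[235:355,200:350];cv2.imwrite("pics/w1z.png",cv2.resize(z,None,fx=5,fy=5,interpolation=cv2.INTER_CUBIC))
```

```text
11 -7 [260.5 263.7]
11 7 [292.9 263.7]
-11 -7 [261.1 307.9]
-11 7 [292.1 307.9]
11 -10 [253.6 263.7]
11 10 [299.8 263.7]
-11 -10 [254.4 307.9]
-11 10 [298.7 307.9]
```

View pics/w1z.png

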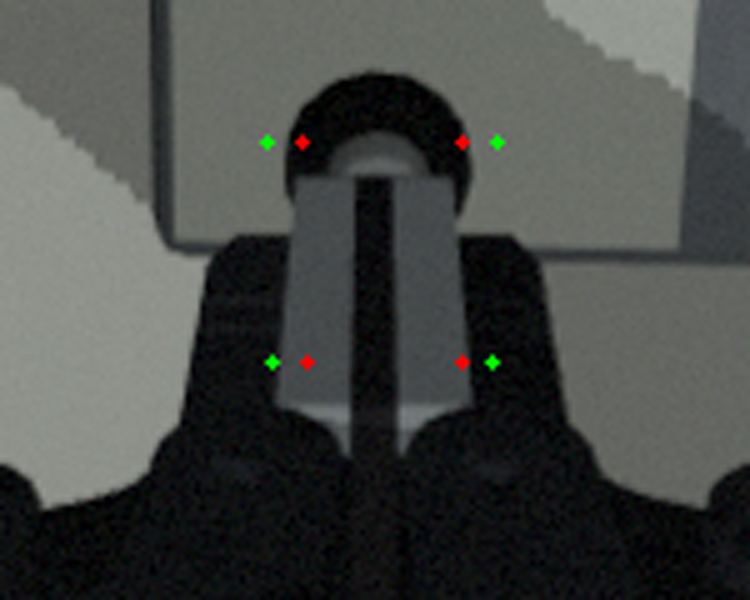

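```bash
cat > path.py <<'E'
from h import *
AX=np.array([453.3,-142.0]);YAW=6.3
def centre(n,rc=40,gap=0,hx=8,hy=11,tool=7.37):
    """TCP xy (world) for finger touching lever at speed n (float)."""
    th=np.radians(105-30*n+YAW-tool) # in tool-aligned frame (X=tool y, Y=tool x)
    e=np.array([np.cos(th),np.sin(th)]);t=np.array([-np.sin(th),np.cos(th)])
    best=None
    d=4.5+gap+hx*abs(t[0])+hy*abs(t[1])
    # corner offset radially
    cor=np.array([-np.sign(t[0])*hx,-np.sign(t[1])*hy]); ro=cor@e
    lim=min(abs(t[0]),abs(t[1]))/0.26; ro*=min(1,lim)
    p=e*(rc-ro)+t*d
    a=np.radians(tool);Q=np.array([[np.cos(a),-np.sin(a)],[np.sin(a),np.cos(a)]])
    return AX+Q@p, p
def delta(target):
    s=env.state();Rm=R.from_quat(s["tool_rot"]).as_matrix();d=np.r_[target,0]-np.r_[s["ee_pos"][:2],0]
    return (Rm.T@d)[:2]/10
E
python3 - <<'E'
from path import *
prev=None
p,_=centre(0,gap=10);print("start",p,"delta cm tool x,y",delta(p))
prev=_
for n in np.arange(0,5.01,0.25):
    w,q=centre(n); print(n,w.round(1),"rel",q.round(1),"step tx,ty cm",((q-prev)/10)[::-1].round(2));prev=q
E
```

```text
start [ 418.50204851 -121.33077178] delta cm tool x,y [ 4.40478006 -3.0500581 ]
0.0 [ 427.8 -117.7] rel [-22.2  27.4] step tx,ty cm [0.24 0.97]
0.25 [ 431.5 -110.6] rel [-17.6  33.9] step tx,ty cm [0.66 0.46]
0.5 [ 436.2 -102.9] rel [-11.9  41. ] step tx,ty cm [0.71 0.57]
0.75 [440.2 -96.2] rel [-7.1 47.1] step tx,ty cm [0.61 0.48]
1.0 [445.6 -91.9] rel [-1.3 50.7] step tx,ty cm [0.35 0.59]
1.25 [450.8 -92.4] rel [ 3.9 49.5] step tx,ty cm [-0.12  0.51]
1.5 [455.9 -93.7] rel [ 8.8 47.6] step tx,ty cm [-0.19  0.49]
1.75 [460.8 -95.6] rel [13.4 45.1] step tx,ty cm [-0.25  0.46]
2.0 [465.5 -98.1] rel [17.7 42. ] step tx,ty cm [-0.31  0.43]
2.25 [ 469.7 -101.2] rel [21.5 38.4] step tx,ty cm [-0.36  0.38]
2.5 [ 473.5 -104.8] rel [24.8 34.3] step tx,ty cm [-0.41  0.33]
2.75 [ 476.8 -108.9] rel [27.6 29.8] step tx,ty cm [-0.45  0.28]
3.0 [ 479.9 -113.3] rel [30.1 25.1] step tx,ty cm [-0.47  0.25]
3.25 [ 485.4 -117.3] rel [35.  20.4] step tx,ty cm [-0.47  0.49]
3.5 [ 491.9 -122. ] rel [40.8 14.9] step tx,ty cm [-0.55  0.58]
3.75 [ 497.2 -126.3] rel [45.6  9.9] step tx,ty cm [-0.5   0.47]
4.0 [ 500.  -131.7] rel [47.7  4.3] step tx,ty cm [-0.56  0.21]
4.25 [ 499.5 -136.9] rel [46.5 -0.9] step tx,ty cm [-0.51 -0.12]
4.5 [ 498.3 -142. ] rel [44.6 -5.8] step tx,ty cm [-0.49 -0.19]
4.75 [ 496.4 -146.9] rel [ 42.1 -10.4] step tx,ty cm [-0.46 -0.25]
5.0 [ 493.9 -151.6] rel [ 39.  -14.7] step tx,ty cm [-0.43 -0.31]
```

```bash
python3 -m jog '{"gripper":[0,0,0,0,0,0,0,0,0,0,0],"translation":[[2.8,-1.7,0],[2.9,-1.8,0],[0,0,0],[0,0,2.5],[0,0,3.5],[0,0,3.5],[0,0,3],[0,0,2],[0,0,1],[0,0,0],[0,0,0]],"roll":[0,0,0,0,0,0,0,0,0,0,0]}'
cat > st.py <<'E'
from path import *
import sys,cv2
s=env.state();Rm=R.from_quat(s["tool_rot"]).as_matrix();d=Rm.T@np.r_[s["ee_pos"][:2]-AX,0]
print("rel X,Y",d[1].round(1),d[0].round(1),"z",s["ee_pos"][2].round(1),"F",s["contact_force"].round(1),"t",s["clock"],"maxq",abs(s["qvel"]).max().round(2))
for a in sys.argv[1:]:
    n,f=a.split(":");cv2.imwrite("pics/"+f+".png",env.capture(n))
E
python3 st.py wrist:w2
```

```text
clock: 3.85
ee_pos: [413.0, -109.3, 99.1]
tool_rot: [0.662, 0.75, 0.0, 0.0]
contact_force: [-0.0, -0.0, -0.2]
width: 0.001
rel X,Y -35.9 37.4 z 99.1 F [-0.  -0.  -0.2] t 3.85 maxq 0.01
```

View pics/w2.png

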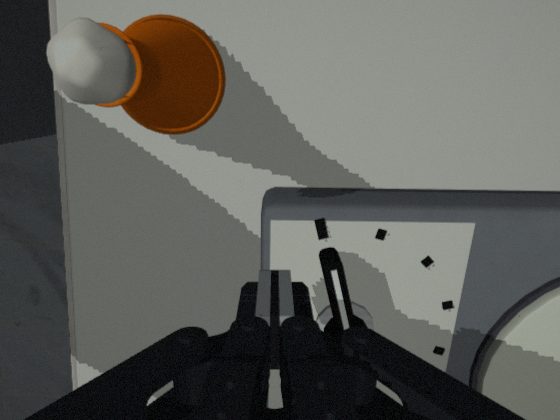

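```bash
python3 -m jog '{"gripper":[0,0,0,0,0,0,0,0,0,0,0,0],"translation":[[0,0,0.8],[0,0,0.7],[0,0.5,0],[0,0.5,0],[0.1,0.4,0],[0.1,0.4,0],[0.2,0.4,0],[0.2,0.4,0],[0.2,0.4,0],[0.2,0.3,0],[0,0,0],[0,0,0]],"roll":[0,0,0,0,0,0,0,0,0,0,0,0]}'
python3 st.py wrist:w3
```

```text
clock: 5.1
ee_pos: [443.7, -94.9, 83.2]
tool_rot: [0.661, 0.75, -0.0, -0.0]
contact_force: [-1.4, 1.2, 0.3]
width: -0.005
rel X,Y -3.6 48.0 z 83.2 F [-1.4  1.2  0.3] t 5.1 maxq 0.0
```

View pics/w3.png

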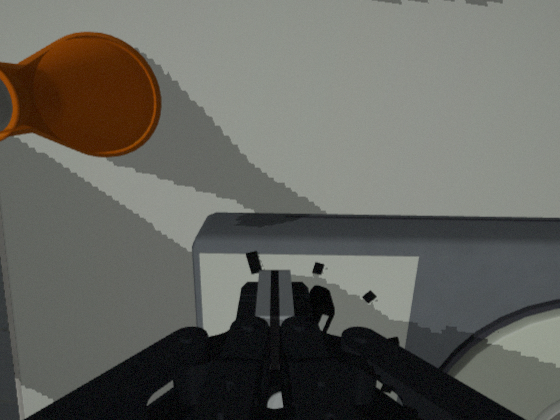

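```bash
python3 -m jog '{"gripper":[0,0,0,0,0,0,0,0,0,0],"translation":[[0.1,0.4,0],[0,0.4,0],[-0.2,0.5,0],[-0.25,0.45,0],[-0.3,0.45,0],[-0.35,0.4,0],[-0.4,0.35,0],[-0.45,0.25,0],[0,0,0],[0,0,0]],"roll":[0,0,0,0,0,0,0,0,0,0]}'
python3 st.py wrist:w4 top:t4
```

```text
clock: 6.15
ee_pos: [478.0, -109.5, 83.3]
tool_rot: [0.661, 0.75, 0.0, 0.0]
contact_force: [0.2, -0.4, -0.1]
width: 0.001
rel X,Y 28.6 29.1 z 83.3 F [ 0.2 -0.4 -0.1] t 6.15 maxq 0.01
```

View pics/w4.png

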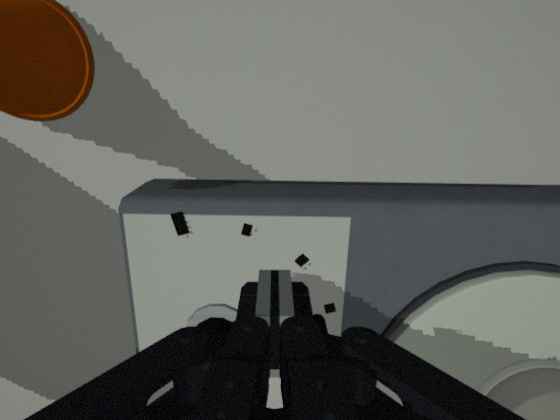

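View pics/t4.png

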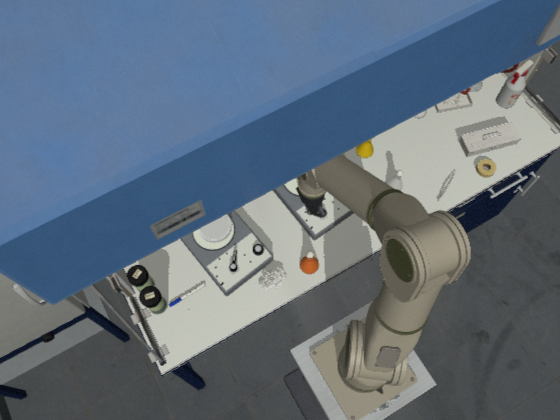

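```bash
python3 -m jog '{"gripper":[0,0,0,0,0,0,0,0],"translation":[[0.5,0,0],[0,0,-3],[0,0,-4.5],[-1.5,-1,-2],[-4,-0.5,0],[-2,0,0],[0,0,0],[0,0,0]],"roll":[0,0,0,0,0,0,0,0]}'
python3 st.py wrist:w5
```

```text
clock: 7.05
ee_pos: [471.7, -180.1, 178.2]
tool_rot: [0.661, 0.75, 0.0, -0.0]
contact_force: [-0.2, 0.2, -0.8]
width: -0.0
rel X,Y 13.5 -40.1 z 178.2 F [-0.2  0.2 -0.8] t 7.05 maxq 0.02
```

View pics/w5.png

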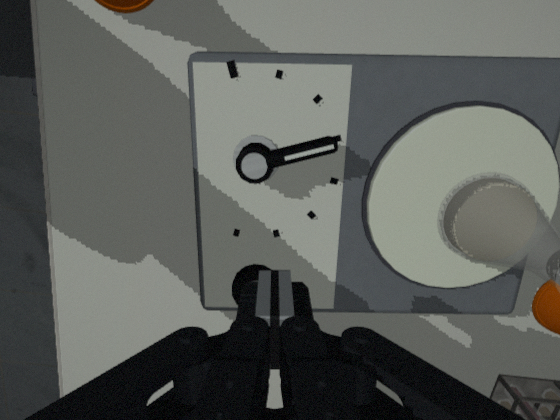

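```bash
python3 -m jog '{"gripper":[0,0,0,0,0,0,0,0,0],"translation":[[2.4,0.5,0],[3,0.7,0],[2,0.6,1.5],[0,0,3.5],[0,0,3],[0,0,1.5],[0,0,0],[0,0,0],[0,0,0]],"roll":[0,0,0,0,0,0,0,0,0]}'
python3 st.py wrist:w6
```

```text
clock: 8.0
ee_pos: [481.2, -104.7, 84.5]
tool_rot: [0.661, 0.75, 0.0, 0.001]
contact_force: [0.5, -0.3, -0.0]
width: 0.0
rel X,Y 32.3 33.5 z 84.5 F [ 0.5 -0.3 -0. ] t 8.0 maxq 0.01
```

View pics/w6.png

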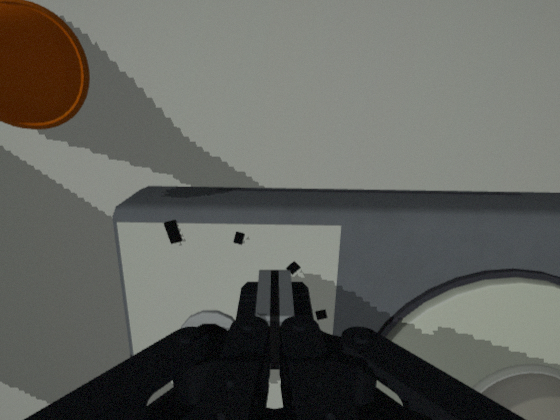

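```bash
python3 -m jog '{"gripper":[0,0,0,0,0,0,0,0,0],"translation":[[-0.4,0,0],[-0.4,0.1,0],[-0.35,0.1,0],[-0.35,0.1,0],[-0.35,0.1,0],[-0.3,0,0],[-0.3,0,0],[0,0,0],[0,0,0]],"roll":[0,0,0,0,0,0,0,0,0]}'
python3 st.py
```

```text
clock: 8.95
ee_pos: [487.4, -129.0, 83.3]
tool_rot: [0.661, 0.75, -0.0, 0.0]
contact_force: [-0.2, -0.1, -0.2]
width: -0.001
rel X,Y 35.4 8.6 z 83.3 F [-0.2 -0.1 -0.2] t 8.95 maxq 0.0
```

```bash
python3 -m jog '{"gripper":[0,0,0,0,0,0,0,0,0],"translation":[[-0.3,0.2,0],[-0.3,0.2,0],[-0.3,0.1,0],[-0.3,0.1,0],[-0.3,0,0],[-0.25,0,0],[-0.2,0,0],[0,0,0],[0,0,0]],"roll":[0,0,0,0,0,0,0,0,0]}'
python3 st.py
```

```text
clock: 9.85
ee_pos: [495.8, -147.5, 83.3]
tool_rot: [0.661, 0.75, -0.0, 0.0]
contact_force: [0.7, 0.2, 0.6]
width: 0.004
rel X,Y 41.5 -10.8 z 83.3 F [0.7 0.2 0.6] t 9.85 maxq 0.0
```

Back off (away from the lever), lift and look.

```bash
python3 -m jog '{"gripper":[0,0,0,0,0,0,0,0,0],"translation":[[0.5,0.1,0],[0,0,-3],[0,0,-4.5],[-1,-1,-2.5],[-3,-1,0],[-1,-0.8,0],[0,0,0],[0,0,0],[0,0,0]],"roll":[0,0,0,0,0,0,0,0,0]}'
python3 st.py wrist:w7
```

```text
clock: 10.75
ee_pos: [475.0, -194.0, 182.9]
tool_rot: [0.66, 0.751, 0.0, -0.0]
contact_force: [0.0, -0.4, 0.0]
width: 0.001
rel X,Y 14.9 -54.3 z 182.9 F [ 0.  -0.4  0. ] t 10.75 maxq 0.0
```

View pics/w7.png

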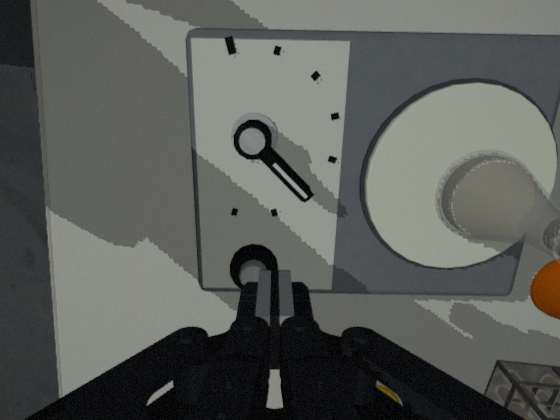

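```bash
python3 -m jog '{"gripper":[0,0,0,0],"translation":[[-3,-0.5,0],[-4,-0.5,0],[-2,0,0],[0,0,0]],"roll":[0,0,0,0]}'
python3 - <<'E'
from path import *
import cv2
s=env.state();im=env.capture("wrist");cv2.imwrite("pics/w8.png",im)
c=cam("wrist",s);k=AX+R.from_euler('z',YAW,degrees=True).as_matrix()[:2,:2]@[0,-96]
print(k);
for z in(52,60,70,80):print(z,pj(c,np.r_[k,z]))
print(env.recognise("stirrer_key","wrist"))
im2=env.capture("scene");cv2.imwrite("pics/sc8.png",cv2.resize(im2[140:260,250:430],None,fx=4,fy=4,interpolation=cv2.INTER_CUBIC))
x,y=pj(c,np.r_[k,60]).astype(int);a=im[max(0,y-70):y+70,x-90:x+90];cv2.imwrite("pics/w8z.png",cv2.resize(a,None,fx=4,fy=4,interpolation=cv2.INTER_CUBIC));print(x-90,y-70,s["ee_pos"])
E
```

```text
clock: 11.2
ee_pos: [475.8, -288.4, 182.7]
tool_rot: [0.662, 0.749, -0.0, -0.0]
contact_force: [0.3, -0.0, 0.2]
width: 0.006
[ 463.83449386 -237.42025172]
52 [267.75645372 138.71752312]
60 [267.53695141 140.08800061]
70 [267.24222024 141.92817453]
80 [266.92215262 143.92653826]
[{'extent': [252.5, 128.9, 32.0, 30.7], 'conf': 0.55}]
177 70 [ 475.81168029 -288.42047269  182.73146972]
```

View pics/w8z.png

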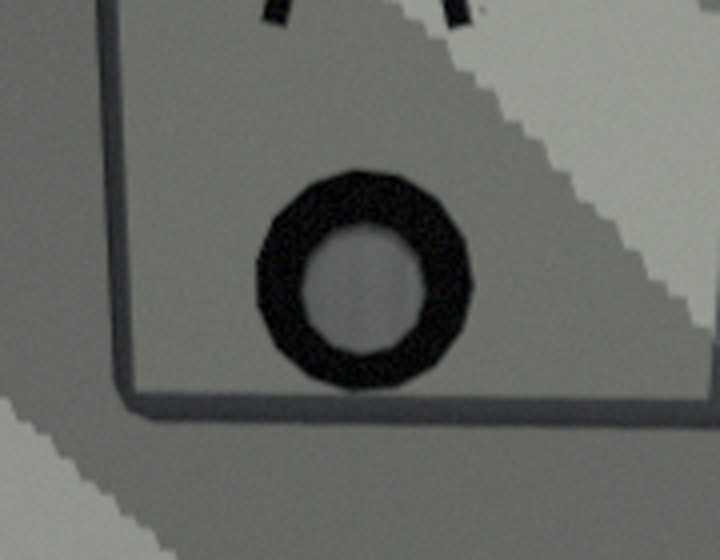

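View pics/sc8.png

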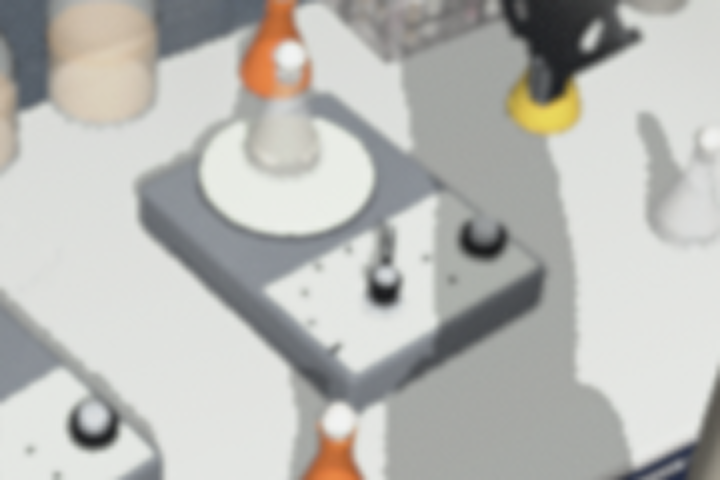

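Run:
```python
from path import *
s=env.state();c=cam("wrist",s);k=bp(c,(267.75,142),65)[:2];print(k,delta(k))
```

```text
[ 464.7008448  -234.02399591] [ 5.14990087 -0.53558318]
```

```bash
python3 -m jog '{"gripper":[0,0,0,0,0,0,0,0],"translation":[[2.5,-0.3,0],[2.5,-0.25,0],[0,0,0],[0,0,3],[0,0,3],[0,0,1.5],[0,0,0],[0,0,0]],"roll":[0,0,0,0,0,0,0,0]}'
python3 st.py wrist:w9
```

```text
clock: 12.15
ee_pos: [464.9, -237.0, 109.2]
tool_rot: [0.661, 0.75, 0.0, 0.0]
contact_force: [-0.0, 0.2, 0.0]
width: -0.001
rel X,Y -0.5 -95.7 z 109.2 F [-0.   0.2  0. ] t 12.15 maxq 0.02
```

View pics/w9.png

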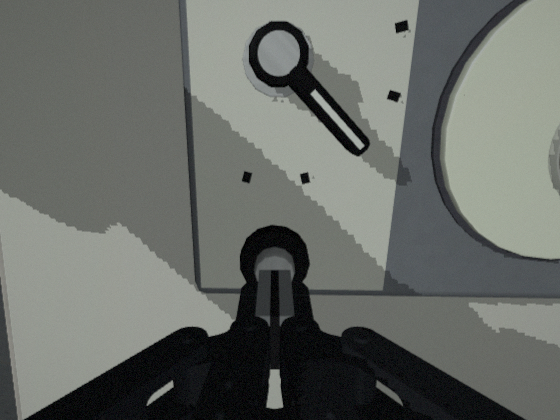

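```bash
for i in 1; do python3 -m jog '{"gripper":[0,0,0,0,0],"translation":[[0,0,0.6],[0,0,0.6],[0,0,0.4],[0,0,0],[0,0,0]],"roll":[0,0,0,0,0]}'; done; python3 -m jog '{"gripper":[0,0,0],"translation":[[0,0,0.3],[0,0,0],[0,0,0]],"roll":[0,0,0]}';python3 -m jog '{"gripper":[0,0,0],"translation":[[0,0,0.3],[0,0,0],[0,0,0]],"roll":[0,0,0]}'
```

```text
clock: 12.7
ee_pos: [464.6, -237.3, 92.6]
tool_rot: [0.661, 0.75, 0.0, 0.0]
contact_force: [-0.0, -0.8, 3.2]
width: 0.002
clock: 13.0
ee_pos: [464.7, -237.3, 90.1]
tool_rot: [0.661, 0.75, -0.0, 0.001]
contact_force: [-2.0, -0.6, 10.3]
width: -0.004
clock: 13.3
ee_pos: [464.9, -237.4, 89.5]
tool_rot: [0.661, 0.75, -0.001, 0.001]
contact_force: [-14.8, 6.4, 40.4]
width: 0.001
```

```bash
python3 -m jog '{"gripper":[0,0,0,0,0],"translation":[[0,0,-0.3],[0,0,-0.5],[0,0,-0.8],[0,0,-1],[0,0,0]],"roll":[0,0,0,0,0]}'; python3 st.py wrist:w10
```

```text
clock: 13.8
ee_pos: [464.9, -237.3, 113.6]
tool_rot: [0.661, 0.75, 0.0, 0.001]
contact_force: [0.4, -0.0, -0.1]
width: 0.0
rel X,Y -0.5 -96.0 z 113.6 F [ 0.4 -0.  -0.1] t 13.8 maxq 0.02
```

View pics/w10.png

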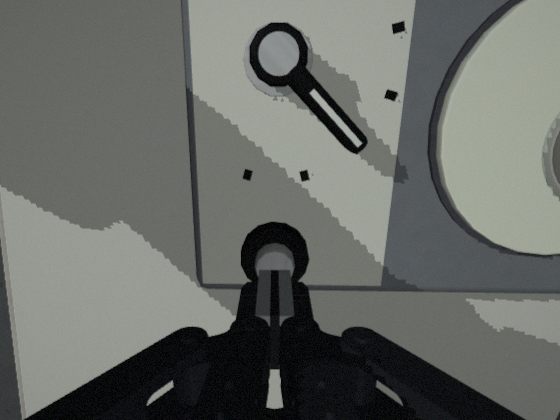

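Run:
```python
from path import *
import cv2
out=[]
a=np.linspace(0,2*np.pi,60)
s8=dict(ee_pos=np.array([475.81168029,-288.42047269,182.73146972]),tool_rot=[0.662,0.749,0,0])
for fn,c,ctr,crop in [("w8",cam("wrist",s8),(464.5,-235.5),(177,70)),("scene0",cam("scene"),(464,-237),None),("top0",cam("top"),(464,-237),None)]:
    im=cv2.imread(f"pics/{fn}.png");p=pj(c,np.r_[ctr,62]).astype(int);w=45 if fn=="w8" else 20
    x0,y0=p-w;f=400//(2*w);z=cv2.resize(im[y0:y0+2*w,x0:x0+2*w],None,fx=f,fy=f,interpolation=cv2.INTER_CUBIC);z0=z.copy()
    for r,h,col in((18.5,52,(255,0,0)),(18.5,60,(255,255,0)),(10,66,(0,255,0)),(10,74,(0,0,255))):
        q=np.array([pj(c,(ctr[0]+r*np.cos(t),ctr[1]+r*np.sin(t),h)) for t in a]);q=((q-[x0,y0]+.5)*f).astype(np.int32)
        cv2.polylines(z,[q],True,col,1)
    out.append(np.vstack([z0[:360,:260*0+ z.shape[1]][:300],z[:300]]) if 0 else cv2.resize(np.vstack([z0,z]),(260,520)))
cv2.imwrite("pics/fit.png",np.hstack(out))
```

```text
(no output)
```

View pics/fit.png

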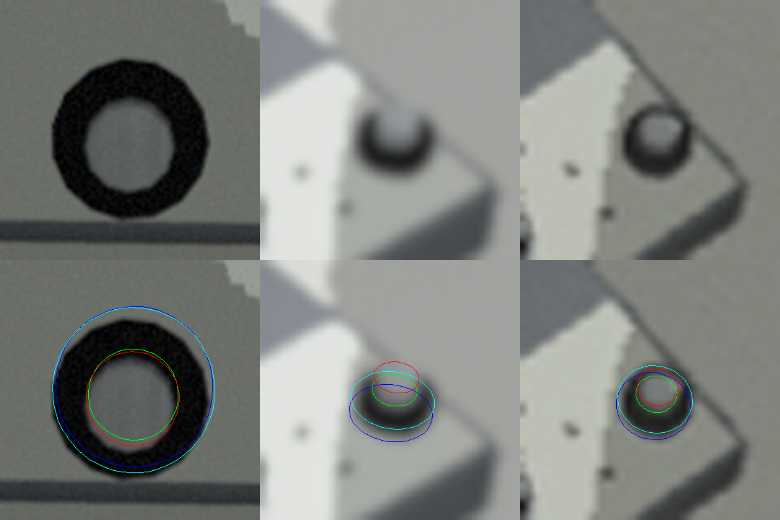

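```bash
python3 -m jog '{"gripper":[0,0,0,0,0,0,0,0,0],"translation":[[0,0,-3],[0,0,-4],[0,0,-4],[-3,0,-2],[-4,0,0],[-2,0,0],[0,0,0],[0,0,0],[0,0,0]],"roll":[0,0,0,0,0,0,0,0,0]}'; python3 st.py wrist:w11 scene:sc11
```

```text
clock: 14.75
ee_pos: [475.9, -325.1, 242.0]
tool_rot: [0.661, 0.751, 0.0, -0.0]
contact_force: [-0.2, 0.6, 0.1]
width: 0.005
rel X,Y -0.9 -184.5 z 242.0 F [-0.2  0.6  0.1] t 14.75 maxq 0.01
```

View pics/w11.png

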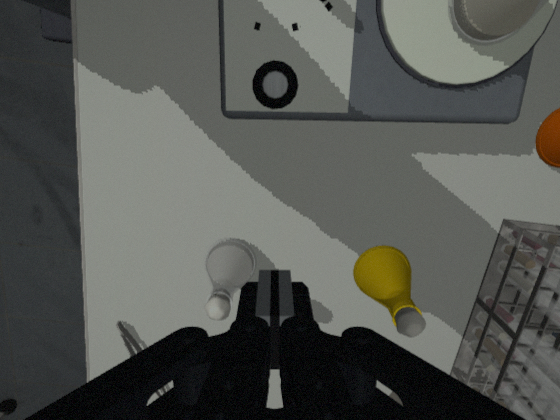

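View pics/sc11.png

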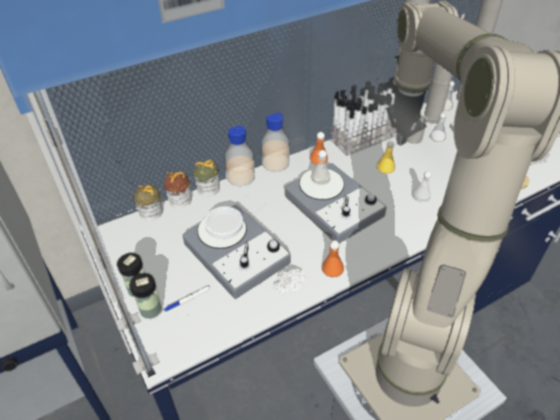

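```bash
python3 -c "
from plant import env
print(env.finish_job(),env.state()['clock'])"
```

```text
the job is handed in; nothing more can be done
the job is handed in; nothing more can be done
```

The job is handed in at about 15 s on the clock: the dial of the stirrer with the flask is at speed 5, and its start key was pressed afterwards.

**Dial:** I pushed the lever clockwise from "off" with the shut fingertips. Camera looks confirmed it at speeds 1, 3 and 5. The picture after the key press still shows it on the fifth mark, with marks 6 and 7 uncovered.

**Start key:** I pressed it once, then let it go. The force rose from 3 N to 10 N and then hit a hard stop, with a fingertip force of about 40 N on the last 3 mm step. That is firmer than I intended. The key's travel has no sensor reading. That it went fully down is inferred from the stop lying where its 5 N spring should end. Pictures also put the black ring round the key clearly lower than that stop.

**Last checks:** The final pictures show the flask, dish, marker, small flask and the other stirrer in place. The arm was clear of everything, with a contact force of about 0.6 N, which is noise. That wrist picture cuts off the dial itself, so the speed 5 reading comes from the picture before the final retreat.

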